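Find the concealed catch of the mending box

TASK

The white mending box on the worktop has a secret needle drawer, shut by a concealed catch: one of the six identical flush grey tiles in its top gives way when pressed, the other five are rigid, and only touch tells which. Feel over the tiles with the shut fingertips until you find the catch, and press it fully home, so that the drawer comes all the way out by itself and stays out. Pick nothing up: leave the spools and the peg standing or lying where they are on the box, and the soap and dosing cap on the worktop undisturbed.

Things in the scene. Friction and masses are not known exactly. Their poses are not given: they have to be found in the camera images.
- needle_box: White box, fixed to the worktop, 140 mm (its x, front to back) by 270 mm (its y) by 60 mm high. Origin: centre of its underside, z up; its -x side is the front, roughly towards the robot. At each end of its flat top is a plain ledge, from 79 to 135 mm out from the centre along y, on which small things rest.
- panel (a point): Centre of the box's flat top, axes as the box. Six identical grey square tiles lie here flush with the top, 60 mm above the worktop: 50 by 50 mm each, 2 mm gaps, 2 rows of 3, centres at x = -26 and 26, y = -52, 0 and 52 mm from this point. One tile, a different one each time, is the catch; the other five are rigid.
- catch (a joint): How far the catch tile is pushed straight down, in m: 0 = flush and shut, 0.006 = fully home on its stop. It starts to move at about 3.5 N (plus 15 N per m/s), has no spring and stays where it is left.
- drawer (a joint): How far the needle drawer stands out of the lower front face (the box's -x side), in m: 0 = shut and flush, 0.030 = all the way out. It is geared to the catch and comes out 5 mm for each mm that the catch goes down. Plain front 156 mm wide, 31 mm high, no handle.
- spool_a: Thread spool, yellow, 25 mm across and 43 mm high, standing on the box's +y ledge towards the rear. Origin: centre of its underside.
- spool_b: Thread spool, purple, 25 mm across and 43 mm high, standing on the box's +y ledge towards the front. Origin: centre of its underside.
- peg: White clothes peg, 15 by 72 by 12 mm, lying along the box's -y ledge (long side front to back). Origin: centre of its underside.
- soap: Cream bar of soap, 80 by 98 by 30 mm, lying on the worktop to the right of the box. Origin: centre of its underside.
- cap: White open dosing cap, 65 mm across, 40 mm high, standing on the worktop to the right of the box. Origin: centre of its underside.

How it is judged:
By the outcome, as a careful person would: the job done as asked, in the order asked, and still so for the second after the job is handed in, with the robot touching nothing.
It also fails if it takes over 51 s, if anything falls off the work surface, if the arm or the gripper's body presses on something with over 40 N, if the wrist force passes 120 N, or if a joint passes its speed limit or range.

ROBOT

A 6-joint arm with a two-finger parallel gripper is mounted at the origin on a cart in front of the work surface, level with it; the furniture and walls round the work are solid. World frame = base frame: x ahead of the robot, y to its left, z up, the work surface at z = 0. Lengths are in m, angles in degrees, forces in N, time in s.
With the tool pointing down it reaches from about 0.25 to 0.725 m from the base axis. Payload 9.7 kg.
Tool frame: the origin (TCP) lies at the very end of the fingers, on their centre line; the grasp point (between the pads) lies 19 mm behind it; z points along the fingers, y is the line along which they close (so a half turn about z gives the same grasp; the last joint's range is limited). The gripper opens to 85 mm and grips with 20 to 120 N. Pads are 22 mm wide; open, the fingers measure 114 mm over their backs; the gripper's body (76 mm by 85 mm) begins 54 mm behind the grasp point. The pads swing forward as they close: fully open they stand 13 mm farther back than shut.
Start: joints at [73.167, 4.979, 10.078, 95.1, 0, 90], TCP at [0.159, 0.526, 0.231] pointing down, gripper open.
Joint ranges: [-179.16, 179.16], [-48.56, 103.87], [-65.8, 70.77], [-126.05, 130.52], [-82.76, 87.17], [-180, 180]. Speed limits (degrees/s): [127.2, 127.2, 147.25, 180, 180, 180].

INTERFACE

Orientations are given as [roll, pitch, yaw] about the fixed x, y, z axes, in that order (R = Rz(yaw) Ry(pitch) Rx(roll)).
In Python, from workcell import bot gives the robot as it stands.
- The arm moves only by the tool arm_command, never from a script. Its argument "series" is a list of rows, each a list of 4 numbers: the shift along the tool's x, y, z in m, then the turn about the tool's z in rad. A call has exactly 5 rows; each row is the pose to reach, as a shift and turn from the pose commanded when the call began, along the tool's axes at that moment; what a row does not reach only later rows make up. A row lasts 1/10 s, in which the tool goes at most 50 mm and 8.59 degrees, less where a joint would pass 70% of its speed; a pose out of reach is approached as far as the arm can. A call with a gripper value outside its range is refused whole. "hand" is the finger opening in m, from 0 to 0.0854, set as the call begins (left out, the last holds). The fingers move at their own pace and stop on an object; "grip_force" is the grip in N (left out, the last holds). Time passes only in rows, so rows that repeat a pose let the fingers close, or fill a call up. It gives the time, the measured TCP pose, the force, the opening and the grip force at its end, in the units of the state.
- bot.get_obs(): the state, without advancing time (a new reading comes with each control period).
- bot.camera(name): name is "side" or "top" or "wrist"; returns a dict with "color" (480x640x3 uint8, blue, green, red), "camera_matrix" (3x3 intrinsics, pixels), "dist_coeffs" ([k1, k2, p1, p2, k3] as OpenCV has them; the pictures are not rectified), "xyz" and "orientation" of the camera in the world; the wrist camera has in their place "T_tool_cam" (4x4, takes a point from camera to tool coordinates, whose origin is the TCP and whose axes are the flange's). Camera axes: x right, y up, looking along -z (the intrinsics and any distortion apply to the point x, -y, -z); pixel columns grow to the right and rows downward; lengths in m; the calibration is good to about 2 mm. A picture is of the moment at which its call begins: read the wrist's pose just before it. There is no depth.
- bot.job_done(): hands the job in; it is judged then, once.
Trained networks look in the newest picture that a camera, given by its name, has taken for a name from the list of things; names that differ only in an ending like _2 or _b are one class to them, and where a whole thing is asked for, a point or a joint stands for the part that bears it (a point fixed in the world has none). Each returns a list of dicts, best first, with "confidence" (0 to 1); they miss things now and then, are a little off and sometimes report something else, mostly with a low value. They report only what shows in the picture. A call takes as long as a camera call.
- bot.find_in(camera, target): "location" ([column, row] in pixels, amid what is visible of it).
- bot.mark_of(camera, target): "location" ([column, row] in pixels: a listed point, or the origin of a listed thing).
The state is a dict: "time": time; "q": joint angles; "qd": joint speeds; "joint_efforts": joint torques, N m; "ee_pos": TCP position; "tcp_rot": TCP orientation; "wrist_force": force on the tool from outside, world axes, zero at the start; "torque": the same for the moment, N m; "opening": finger opening in m; "grasp_force": force on a finger pad.
Only numpy, scipy, OpenCV 4.12 (cv2) and the standard library are available. Lean on these libraries where they do the work, as an engineer would, in place of code of your own. Each camera call takes 0.05 s, during which the arm holds its last target. There are 200 camera calls.

## Working session

There is one attempt and no reset: what is moved stays moved. The work goes in short steps, Python scripts to look and compute and a tool call to move; the robot and the scene stay as the last step left them, time stands still between calls to the robot, and variables do not carry over. Pictures are saved under pics/ and viewed, at most 10 in all, crops included, and the job is handed in when it is done.

Besides the shell and the picture viewer there is one more tool, called after "Call:" in YAML: its name, and indented under it one key for each argument. arm_command: Moves the arm, as the interface text tells. Its arguments: {"type":"object","properties":{"series":{"type":"array"},"hand":{"type":"number"},"grip_force":{"type":"number"}},"required":["series"]}

```bash
mkdir -p pics; ls; python3 - <<'E'
from workcell import bot
import cv2
o=bot.get_obs(); print({k:o[k] for k in ("time","ee_pos","tcp_rot","wrist_force","opening","q")})
for c in ("top","side"):
    d=bot.camera(c); cv2.imwrite(f"pics/{c}0.png",d["color"]); print(c,d["camera_matrix"],d["dist_coeffs"],d["xyz"],d["orientation"])
    for t in ("panel","needle_box","spool_a","peg","soap","cap"):
        print(t,[(r["location"],round(r["confidence"],2)) for r in bot.mark_of(c,t)][:3])
E
```

```text
pics
{'time': 0.0, 'ee_pos': array([0.15919698, 0.52621947, 0.23058016]), 'tcp_rot': array([-1.79924576e+02, -6.34279844e-05,  1.63168246e+02]), 'wrist_force': array([ 1.12264604,  0.1226124 , -0.46077636]), 'opening': 0.08520564532175094, 'q': array([7.31678467e+01, 5.01059240e+00, 1.00335861e+01, 9.50984175e+01,
       6.29016865e-05, 8.99996002e+01])}
top [[498.93565162   0.         317.63212578]
 [  0.         498.93565162 238.69556078]
 [  0.           0.           1.        ]] [-0.08364988  0.          0.          0.          0.        ] [ 0.38427981 -0.17207594  1.04605293] [  8.65095278  -1.16716176 -89.2821245 ]
panel [([316.4, 236.6], 0.58)]
needle_box [([316.7, 236.4], 0.59)]
spool_a [([262.2, 211.9], 0.63), ([255.1, 248.0], 0.53)]
peg [([317.6, 239.5], 0.7), ([374.6, 252.8], 0.58)]
soap [([466.9, 296.4], 0.64), ([375.4, 250.4], 0.49), ([261.9, 208.6], 0.15)]
cap [([461.0, 214.8], 0.86)]
side [[457.36326063   0.         322.34461359]
 [  0.         457.36326063 239.45108171]
 [  0.           0.           1.        ]] [-0.0430348  0.         0.         0.         0.       ] [0.21898012 0.48800026 0.5240502 ] [  57.27433836   -0.77038792 -155.91715113]
panel []
needle_box [([308.1, 256.1], 0.97)]
spool_a [([294.5, 268.4], 0.76), ([259.4, 254.9], 0.67)]
peg [([345.8, 206.2], 0.7), ([310.6, 257.5], 0.32)]
soap [([403.4, 199.9], 0.89)]
cap [([336.1, 187.9], 0.81), ([295.3, 271.7], 0.46)]
```

View pics/top0.png

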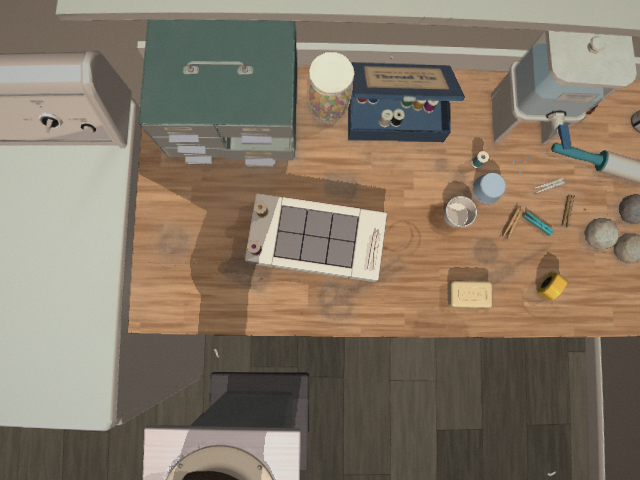

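View pics/side0.png

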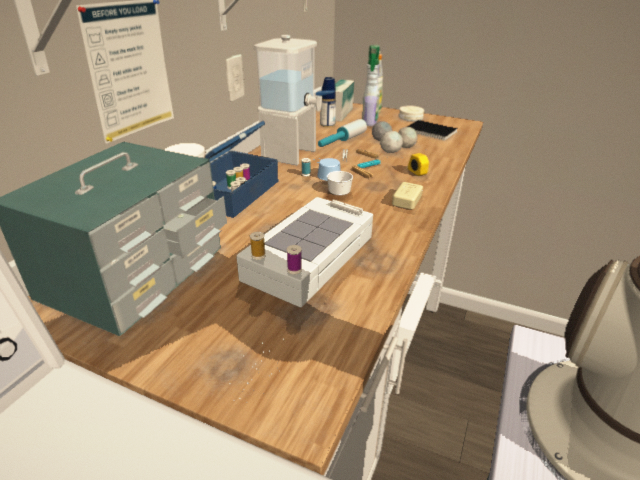

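The top view shows the box with its 2x3 tile grid at roughly columns 274–357, rows 206–273. The spools are at (262,210) and (255,248), and the peg is at (374,250). The drawer front faces the robot. Next I'll fit the grid to the plane z=0.06.

```bash
cat > h.py <<'E'
import numpy as np, cv2
from scipy.spatial.transform import Rotation as R
def ray(d,px,z):
    u=cv2.undistortPoints(np.array(px,float).reshape(-1,1,2),d["camera_matrix"],d["dist_coeffs"]).reshape(-1,2)
    v=R.from_euler("xyz",d["orientation"],degrees=True).apply(np.c_[u[:,0],-u[:,1],-np.ones(len(u))])
    c=np.array(d["xyz"]); return c+v*((z-c[2])/v[:,2])[:,None]
E
python3 - <<'E'
from h import *; from workcell import bot
o=bot.get_obs()
for c,(x0,x1,y0,y1) in {"top":(268,365,200,280),"side":(240,360,195,275)}.items():
    d=bot.camera(c); im=d["color"].astype(int)
    m=((im.max(2)<135)&(im.max(2)-im.min(2)<25)).astype(np.uint8)
    k=np.zeros_like(m);k[y0:y1,x0:x1]=m[y0:y1,x0:x1]
    k=cv2.morphologyEx(cv2.morphologyEx(k,cv2.MORPH_CLOSE,np.ones((3,3))),cv2.MORPH_OPEN,np.ones((5,5)))
    ct=max(cv2.findContours(k,0,2)[0],key=cv2.contourArea)
    P=ray(d,ct.reshape(-1,2),.06)[:,:2]
    print(c,cv2.boundingRect(ct),cv2.minAreaRect((P*1000).astype(np.float32)))
    for t,z in (("panel",.06),("spool_a",.06),("peg",.06),("needle_box",0)):
        for r in bot.mark_of(c,t)[:2]: print(t,ray(d,[r["location"]],z).round(4),round(r["confidence"],2))
E
```

```text
top (274, 206, 85, 62) ((539.9375610351562, -187.12710571289062), (158.1719207763672, 106.17516326904297), 82.37247467041016)
panel [[ 0.5444 -0.1849  0.06  ]] 0.69
spool_a [[ 0.5119 -0.0649  0.06  ]] 0.62
spool_a [[ 0.5868 -0.0756  0.06  ]] 0.59
peg [[ 0.5119 -0.3037  0.06  ]] 0.68
needle_box [[ 0.5434 -0.1822  0.    ]] 0.9Traceback (most recent call last):
  File "<stdin>", line 8, in <module>
ValueError: max() iterable argument is empty
```

Call:
arm_command:
  series:
    - [-0.03,-0.03,0,0.13]
    - [-0.06,-0.06,0,0.26]
    - [-0.09,-0.09,0,0.39]
    - [-0.12,-0.12,0,0.52]
    - [-0.15,-0.15,0,0.65]
  hand: 0
  grip_force: 20

```text
time: 1.5
ee_pos: [0.2598, 0.338, 0.2314]
tcp_rot: [180.0, -0.0, 125.6]
wrist_force: [0.9, -0.3, -0.4]
opening: 0.0122
grasp_force: 0.0
```

```bash
cat > go.py <<'E'
from h import *; from workcell import bot; import sys
B=np.array([.541,-.1865]); yaw=-7.63
def tgt(bx,by,z):
    r=np.radians(yaw); return np.r_[B+[bx*np.cos(r)-by*np.sin(r), bx*np.sin(r)+by*np.cos(r)],z]
if __name__=="__main__":
    o=bot.get_obs(); M=R.from_euler("xyz",o["tcp_rot"],degrees=True)
    a=[float(s) for s in sys.argv[1:4]]
    D=M.inv()*R.from_euler("xyz",[180,0,yaw+90],degrees=True)
    print(o["time"],"pos",o["ee_pos"].round(4),"rot",o["tcp_rot"].round(2),"F",o["wrist_force"].round(2),"open",round(o["opening"],4),"q",o["q"].round(0))
    print("shift",M.inv().apply(tgt(*a)-o["ee_pos"]).round(4),"turn",D.as_rotvec().round(4))
E
python3 go.py 0 0 .15
```

```text
1.5 pos [0.2598 0.338  0.2314] rot [179.97  -0.   125.64] F [ 0.91 -0.34 -0.36] open 0.0122 q [ 52. -12.  -6.  96.  -0. 107.]
shift [-0.5901 -0.0772  0.0813] turn [ 5.000e-04 -3.000e-04  7.553e-01]
```

Call:
arm_command:
  series:
    - [-0.045,-0.006,0,0.12]
    - [-0.09,-0.012,0,0.24]
    - [-0.135,-0.018,0,0.36]
    - [-0.18,-0.024,0,0.48]
    - [-0.225,-0.03,0,0.6]

```text
time: 2.0
ee_pos: [0.3676, 0.1379, 0.2316]
tcp_rot: [179.9, -0.0, 91.3]
wrist_force: [0.4, 0.7, -0.5]
opening: 0.0003
grasp_force: 0.0
```

```bash
python3 go.py 0 0 .15
```

```text
2.0 pos [0.3676 0.1379 0.2316] rot [ 1.7994e+02 -2.0000e-02  9.1280e+01] F [ 0.44  0.68 -0.47] open 0.0003 q [ 21. -16. -10.  97.   0. 109.]
shift [-0.3282  0.1661  0.0816] turn [ 0.001  -0.0004  0.1554]
```

Call:
arm_command:
  series:
    - [-0.035,0.018,0,0.04]
    - [-0.07,0.035,0,0.08]
    - [-0.105,0.053,0,0.12]
    - [-0.14,0.07,0,0.15]
    - [-0.175,0.088,0,0.15]

```text
time: 2.5
ee_pos: [0.4603, -0.0347, 0.2315]
tcp_rot: [180.0, -0.0, 82.9]
wrist_force: [0.1, 1.4, 0.2]
opening: -0.0
grasp_force: 0.0
```

```bash
python3 go.py -.026 0 .15
```

```text
2.5 pos [ 0.4603 -0.0347  0.2315] rot [ 1.7997e+02 -1.0000e-02  8.2870e+01] F [0.13 1.42 0.18] open -0.0 q [-4. -7. -2. 95.  0. 93.]
shift [-0.1404  0.0729  0.0815] turn [ 0.0006 -0.0001  0.0087]
```

Call:
arm_command:
  series:
    - [-0.035,0.018,0,0.009]
    - [-0.07,0.036,0.01,0.009]
    - [-0.105,0.055,0.04,0.009]
    - [-0.14,0.073,0.08,0.009]
    - [-0.14,0.073,0.12,0.009]

```text
time: 3.0
ee_pos: [0.5164, -0.1843, 0.1106]
tcp_rot: [179.9, 0.1, 82.3]
wrist_force: [0.2, 1.1, -1.5]
opening: 0.0001
grasp_force: 0.0
```

```bash
python3 - <<'E'
from workcell import bot; import cv2
for c in ("top","side"):
    d=bot.camera(c); cv2.imwrite(f"pics/{c}1.png",cv2.resize(d["color"][130:350,190:430],None,fx=2.5,fy=2.5))
E
python3 go.py -.026 0 .06
```

```text
3.1 pos [ 0.512  -0.1808  0.1051] rot [-1.7943e+02 -1.2000e-01  8.2330e+01] F [-0.85  0.2  -0.55] open 0.0001 q [-19.   4.  -5.  82.  -0.  78.]
shift [-0.0019  0.0039  0.045 ] turn [-0.0099 -0.002  -0.0006]
```

View pics/side1.png

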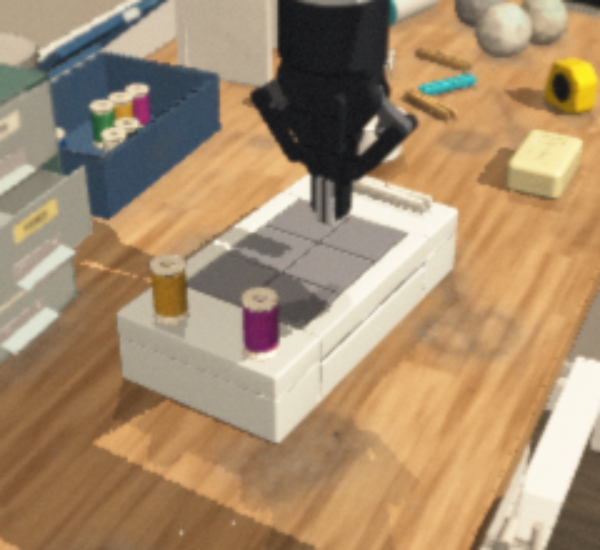

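The shut fingers are above the panel, about (330,215) in this crop, and clear of the spools and peg. I'll descend gently to just above the tile.

Call:
arm_command:
  series:
    - [0,0.002,0.012,0]
    - [0,0.003,0.024,0]
    - [0,0.003,0.034,0]
    - [0,0.003,0.038,0]
    - [0,0.003,0.038,0]

```text
time: 3.6
ee_pos: [0.518, -0.1809, 0.0733]
tcp_rot: [-180.0, -0.0, 82.5]
wrist_force: [0.4, -0.3, -0.6]
opening: -0.0
grasp_force: 0.0
```

```bash
python3 go.py -.026 0 .06
```

```text
3.6 pos [ 0.518  -0.1809  0.0733] rot [-179.99   -0.     82.47] F [ 0.35 -0.27 -0.58] open -0.0 q [-19.   5.  -8.  78.   0.  78.]
shift [-0.0025 -0.0025  0.0133] turn [-0.0001 -0.      0.0018]
```

Call:
arm_command:
  series:
    - [-0.002,-0.002,0.007,0]
    - [-0.002,-0.002,0.011,0]
    - [-0.002,-0.002,0.013,0]
    - [-0.002,-0.002,0.0145,0]
    - [-0.002,-0.002,0.0145,0]

```text
time: 4.1
ee_pos: [0.5157, -0.183, 0.0601]
tcp_rot: [180.0, 0.0, 82.4]
wrist_force: [-4.9, 1.7, 10.5]
opening: 0.0004
grasp_force: 5.2
```

Tile (-26,0) resists 10.5 N at z=0.060, so it's rigid. Next is (-26,-52).

Call:
arm_command:
  series:
    - [0,0,-0.01,0]
    - [-0.018,0,-0.012,0]
    - [-0.036,0,-0.012,0]
    - [-0.052,0,-0.01,0]
    - [-0.052,0,-0.006,0]

```text
time: 4.6
ee_pos: [0.509, -0.2362, 0.065]
tcp_rot: [180.0, 0.0, 82.3]
wrist_force: [0.6, -0.4, -0.1]
opening: -0.0003
grasp_force: 0.0
```

Call:
arm_command:
  series:
    - [0,0,0.002,0]
    - [0,0,0.004,0]
    - [0,0,0.005,0]
    - [0,0,0.006,0]
    - [0,0,0.006,0]

```text
time: 5.1
ee_pos: [0.5089, -0.234, 0.06]
tcp_rot: [180.0, 0.0, 82.5]
wrist_force: [-4.5, 1.4, 10.7]
opening: 0.0
grasp_force: 5.2
```

Call:
arm_command:
  series:
    - [0,0,-0.01,0]
    - [0,0.018,-0.012,0]
    - [0,0.036,-0.012,0]
    - [0,0.052,-0.01,0]
    - [0,0.052,-0.006,0]

```text
time: 5.6
ee_pos: [0.5622, -0.2411, 0.065]
tcp_rot: [179.9, 0.0, 82.5]
wrist_force: [-1.1, 0.7, 0.2]
opening: 0.0004
grasp_force: 0.0
```

Call:
arm_command:
  series:
    - [0,0,0.002,0]
    - [0,0,0.004,0]
    - [0,0,0.005,0]
    - [0,0,0.006,0]
    - [0,0,0.006,0]

```text
time: 6.1
ee_pos: [0.5602, -0.2413, 0.0591]
tcp_rot: [180.0, 0.0, 82.4]
wrist_force: [-2.3, 0.1, 2.4]
opening: 0.0
grasp_force: 0.9
```

At (26,-52) the tip is at 0.0591 with only 2.4 N, so this tile is giving way. I'll press on.

Call:
arm_command:
  series:
    - [0,0,0.001,0]
    - [0,0,0.0015,0]
    - [0,0,0.002,0]
    - [0,0,0.0025,0]
    - [0,0,0.003,0]

```text
time: 6.6
ee_pos: [0.5605, -0.2414, 0.0557]
tcp_rot: [-180.0, 0.0, 82.4]
wrist_force: [-2.6, 0.5, 3.6]
opening: -0.0001
grasp_force: 1.7
```

Call:
arm_command:
  series:
    - [0,0,0.001,0]
    - [0,0,0.002,0]
    - [0,0,0.003,0]
    - [0,0,0.0035,0]
    - [0,0,0.0035,0]

```text
time: 7.1
ee_pos: [0.5606, -0.2415, 0.054]
tcp_rot: [179.9, 0.0, 82.4]
wrist_force: [-8.2, 1.9, 14.7]
opening: 0.0001
grasp_force: 7.6
```

The tip is at z=0.054 with 14.7 N, so the tile is on its stop. I'll lift away and check.

Call:
arm_command:
  series:
    - [0,0,0,0]
    - [0,0,-0.01,0]
    - [0,0,-0.03,0]
    - [0,0,-0.06,0]
    - [0,0,-0.09,0]

```text
time: 7.6
ee_pos: [0.5606, -0.2413, 0.1429]
tcp_rot: [-180.0, -0.0, 82.4]
wrist_force: [-0.3, 0.3, 0.8]
opening: -0.0002
grasp_force: 0.0
```

Call:
arm_command:
  series:
    - [0,-0.01,-0.03,0]
    - [0,-0.01,-0.05,0]
    - [0,-0.01,-0.06,0]
    - [0,-0.01,-0.06,0]
    - [0,-0.01,-0.06,0]

```text
time: 8.1
ee_pos: [0.5506, -0.24, 0.201]
tcp_rot: [-179.9, -0.0, 82.4]
wrist_force: [0.7, 0.0, -0.9]
opening: 0.0001
grasp_force: 0.0
```

```bash
python3 - <<'E'
from workcell import bot; import cv2
d=bot.camera("side"); cv2.imwrite("pics/side2.png",cv2.resize(d["color"][150:330,220:440],None,fx=3,fy=3))
print(bot.get_obs()["wrist_force"])
E
```

```text
[-0.44209586 -0.48016961 -0.79309658]
```

View pics/side2.png

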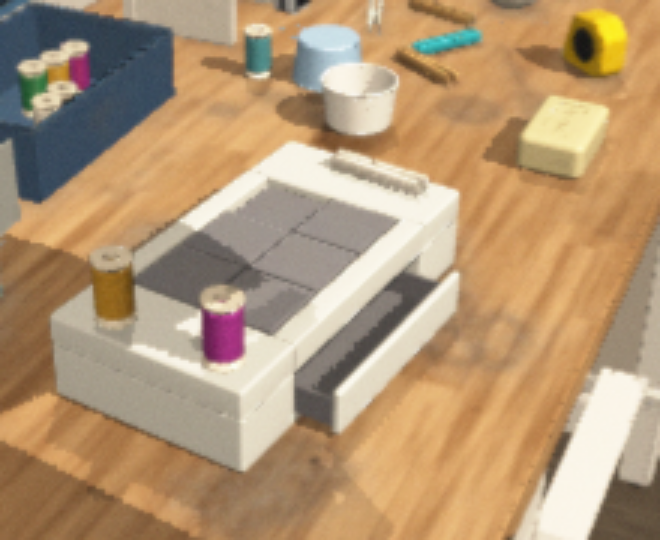

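The drawer is out, with its front running from about (335,420) to (455,285). The spools, peg, soap and cap are where they were, and the arm is clear.

```bash
python3 -c "
from workcell import bot; print(bot.job_done())"
```

```text
the job is handed in; nothing more can be done
None
```

The catch was the rear tile on the right (x = +26, y = -52 mm); I pressed it 6 mm to its stop, the drawer came out and stayed out, nothing else was disturbed, and the job was handed in at about 8 s.

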